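Exchange the full cap carrier for a bare one at the loading dock

TASK

The carrier in the metal loading dock is full of caps: lift it straight up by its square post and set it fully down in the pocket of the empty transit tray, clipped corner to clipped corner. Then take the bare carrier out of the other transit tray in the same way and seat it fully in the dock, so that loading can go on. Keep both carriers level all the time and set them down without dropping them, and do not push or tip the pump dispenser and the pots that stand about.

Things in the scene. Friction and masses are not known exactly. Their poses are not given: they have to be found in the camera images.
- carrier_full_center (a point): carrier in the dock at the start: aluminium plate 96 x 66 x 10 mm (x by y), +x +y corner clipped at 45 degrees, 18 mm off each edge; four black caps on it, two at each end, their tops 20 mm above its underside. Square steel post 16 x 16 mm in its middle, 10 to 58 mm above the underside, faces square to the edges. This point: on the post's axis, 29 mm above the underside; z up.
- carrier_bare_center (a point): bare carrier, in a tray at the start: the same plate and post, but no caps, only four spigots 5 mm high. Plates sit flush in their pockets, so the post is all that can be gripped. 0.17 to 0.34 kg each. This point: on the post's axis, 29 mm above the underside; x along the 96 mm length, y across, z up.
- carrier_full_foot (a point): middle of the underside of the full carrier; same axes as its centre point.
- carrier_bare_foot (a point): middle of the underside of the bare carrier; same axes as its centre point.
- carrier_full: the full carrier; origin in the middle of its underside, same axes.
- carrier_bare: the bare carrier; origin in the middle of its underside, same axes.
- dock_pocket (a point): pocket of the loading dock, a fixed bright metal block, 125 x 95 mm at its dark sole plate, 26 mm high, a screw head near each corner. This point: middle of the pocket's floor, 16 mm above the work surface; x along its length, z up. Pocket 99 x 69 mm, 10 mm deep, 3 mm bevel round its mouth; its +x +y corner is filled at 45 degrees to match the carrier's clipped corner.
- tray_vacant_pocket (a point): pocket of the transit tray that is empty at the start: fixed grey plastic tray, 123 x 93 mm, 15 mm high, its pocket the same as the dock's. This point: middle of the pocket's floor, 5 mm above the work surface; same axes. A carrier goes down only with its x along the pocket's x (not half a turn round); its plate is then flush with the rim, 1.5 mm free all round.
- tray_stocked_pocket (a point): pocket of the other transit tray, alike, which holds the bare carrier at the start. Dock and trays change places from run to run; one stands on the side stand at the left, beyond the grey bag of caps. The bag spans x 0.24 to 0.70 m, y -0.11 to 0.26 m and is up to 85 mm high.
- alcohol_pump: solvent pump dispenser with red collar and metal dish, 66 mm across, 133 mm tall, loose; origin under its middle. It stands between the places of the dock and trays.
- ink_jar_black: wide white ink pot, 60 mm across, 62 mm tall, loose; origin under its middle.
- ink_jar_white: white ink pot, 54 mm across, 55 mm tall, loose; origin under its middle.
- hardener: slim hardener pot with blue lid, 38 mm across, 66 mm tall, loose, on the side stand; origin under its middle.

How it is judged:
At the end, for the whole second after the job is handed in: The full carrier lies in the tray that was empty and the bare carrier in the dock, each at rest and fully down: underside within 2 mm of the pocket's floor, within 4 mm of its middle, tilted less than 0.035 rad, its length within 0.09 rad of the pocket's (horizontal distance between carrier_full_foot and tray_vacant_pocket below 0.004 m and z of carrier_full_foot in the frame of tray_vacant_pocket between -0.002 and 0.002 m and angle between each of carrier_full_foot, carrier_bare_foot's own z axis and vertical below 0.035 rad and angle between the x axis of carrier_full_foot and the x axis of tray_vacant_pocket, either way round below 0.09 rad and linear speed of each of carrier_full, carrier_bare below 0.01 m/s and horizontal distance between carrier_bare_foot and dock_pocket below 0.004 m and z of carrier_bare_foot in the frame of dock_pocket between -0.002 and 0.002 m and angle between the x axis of carrier_bare_foot and the x axis of dock_pocket, either way round below 0.09 rad); the robot touches nothing.
It fails at once if a carrier is tilted by more than 0.35 rad (angle between any of carrier_full, carrier_bare's own z axis and vertical above 0.35 rad).
It fails at once if a carrier is dropped: it falls faster than 0.5 m/s with no finger on it (more than about 13 mm of free fall) ((contact force between carrier_full and the fingers below 0.05 N and linear speed of carrier_full above 0.5 m/s) or (contact force between carrier_bare and the fingers below 0.05 N and linear speed of carrier_bare above 0.5 m/s)).
It fails at once if the pump dispenser or one of the three pots is pushed more than 20 mm or tipped over (distance of any of alcohol_pump, ink_jar_black, ink_jar_white, hardener from where it was at the start of the episode above 0.02 m or angle between any of alcohol_pump, ink_jar_black, ink_jar_white, hardener's own z axis and vertical above 0.35 rad).
It also fails if it takes over 58 s, if anything falls off the work surface, if the arm or the gripper's body presses on something with over 40 N, if the wrist force passes 120 N, or if a joint passes its speed limit or range.

ROBOT

A 7-joint arm with a two-finger parallel gripper is mounted at the origin on a cart in front of the work surface, level with it; the furniture and walls round the work are solid. World frame = base frame: x ahead of the robot, y to its left, z up, the work surface at z = 0. Lengths are in m, angles in rad, forces in N, time in s.
With the tool pointing down it reaches from about 0.425 to 1.025 m from the base axis. Payload 3.6 kg.
Tool frame: the origin (TCP) lies at the very end of the fingers, on their centre line; the grasp point (between the pads) lies 19 mm behind it; z points along the fingers, y is the line along which they close (so a half turn about z gives the same grasp; the last joint's range is limited). The gripper opens to 85 mm and grips with 20 to 120 N. Pads are 22 mm wide; open, the fingers measure 114 mm over their backs; the gripper's body (76 mm by 85 mm) begins 54 mm behind the grasp point. The pads swing forward as they close: fully open they stand 13 mm farther back than shut.
Start: joints at [-1.272, 0.591, 0.048, 1.609, -0.033, 0.943, -0.034], TCP at [0.278, 0.67, 0.231] pointing down, gripper open.
Joint ranges: [-2.69, 2.69], [-0.47, 2.24], [-1.27, 1.36], [0.19, 2.51], [-1.53, 4.68], [0.08, 2.07], [-3.09, 3.09]. Speed limits (rad/s): [2.57, 2.57, 3.14, 3.14, 3.14, 3.14, 3.14].

INTERFACE

Orientations are given as a unit quaternion [w, x, y, z].
In Python, from station import * gives the robot as it stands.
- The arm moves only by the tool arm_command, never from a script. Its argument "increments" is text: rows parted by semicolons, each of 7 numbers parted by spaces: the shift along the tool's x, y, z in m, then the turn, a rotation vector about the tool's x, y, z in rad, then the closure in counts, from 0 (fully open) to 255 (shut). In form: tx ty tz ax ay az hand; .... A call has 1 to 20 rows; each row shifts and turns the commanded pose from where the row before left it, along the tool's axes as they then stand; what a row does not reach is not made up. A row lasts 1/10 s, in which the tool goes at most 50 mm and 8.59 degrees, less where a joint would pass 70% of its speed; a pose out of reach is approached as far as the arm can. A call with a gripper value outside its range is refused whole. The fingers move at their own pace and stop on an object; the grip force is fixed at half the most. Time passes only in rows, so rows that do not move let the fingers close. It gives the time, the measured TCP pose, the force, the opening and the grip force at its end, in the units of the state.
- observe(): the state, without advancing time (a new reading comes with each control period).
- camera(name): name is "scene" or "top" or "wrist"; returns the picture (400x640x3 uint8, blue, green, red); there is no depth.
- camera_params(name): a dict with "fov_y" (degrees; the focal length in pixels is half the picture's height over the tangent of half this angle, whatever the lens; pixels are square), "cx", "cy" (the principal point, pixels), "dist_coeffs" ([k1, k2, p1, p2, k3] as OpenCV has them; the pictures are not rectified), "T" (4x4, takes a point from camera to world coordinates). Camera axes: x right, y up, looking along -z (the intrinsics and any distortion apply to the point x, -y, -z); pixel columns grow to the right and rows downward; lengths in m; the calibration is good to about 2 mm. A picture is of the moment at which its call begins: read the wrist's pose just before it. camera_params takes no time and is no camera call; for the wrist camera it gives the pose at the moment of the call.
- finish_job(): hands the job in; it is judged then, once.
The state is a dict: "time_s": time; "joint_pos": joint angles; "joint_vel": joint speeds; "joint_torque": joint torques, N m; "position": TCP position; "orientation": TCP orientation; "force": force on the tool from outside, world axes, zero at the start; "wrist_torque": the same for the moment, N m; "grip_width": opening from 0.0 (shut) to 1.0 (fully open); "gripper_force": force on a finger pad.
Only numpy, scipy, OpenCV 4.12 (cv2) and the standard library are available. Lean on these libraries where they do the work, as an engineer would, in place of code of your own. Each camera call takes 0.05 s, during which the arm holds its last target. There are 200 camera calls.

## Working session

There is one attempt and no reset: what is moved stays moved. The work goes in short steps, Python scripts to look and compute and a tool call to move; the robot and the scene stay as the last step left them, time stands still between calls to the robot, and variables do not carry over. Pictures are saved under pics/ and viewed, at most 10 in all, crops included, and the job is handed in when it is done.

Besides the shell and the picture viewer there is one more tool, called after "Emit:" as name(argument=value, ...), one argument or row to a line, values as JSON. arm_command: Moves the arm, as the interface text tells. Its arguments: {"type":"object","properties":{"increments":{"type":"string"}},"required":["increments"]}

```bash
mkdir -p pics; ls
python3 - <<'E'
from station import *
import cv2
s=observe();print({k:s[k] for k in('time_s','position','orientation','grip_width','force')})
for n in('top','scene','wrist'):
    p=camera_params(n);print(n,p);cv2.imwrite(f'pics/{n}0.png',camera(n))
E
```

```text
pics
{'time_s': 0.0, 'position': array([0.2771729 , 0.66900084, 0.2301213 ]), 'orientation': array([-1.62998018e-04,  1.95089808e-01,  9.80784700e-01, -1.14541314e-03]), 'grip_width': 1.0021637510099215, 'force': array([-0.03733548, -0.9823557 ,  0.17314159])}
top {'fov_y': 51.129848226741906, 'cx': 318.7646829370318, 'cy': 199.87149222655907, 'dist_coeffs': array([-0.05923833,  0.        ,  0.        ,  0.        ,  0.        ]), 'T': array([[ 6.44858827e-04,  9.94940671e-01, -1.00462159e-01,
         4.05455068e-01],
       [-9.99917881e-01, -6.44277293e-04, -1.27990834e-02,
         1.62100266e-02],
       [-1.27990541e-02,  1.00462163e-01,  9.94858552e-01,
         1.29596058e+00],
       [ 0.00000000e+00,  0.00000000e+00,  0.00000000e+00,
         1.00000000e+00]])}
scene {'fov_y': 54.32804338661796, 'cx': 329.1913555390425, 'cy': 200.38389110855687, 'dist_coeffs': array([-0.03116382,  0.        ,  0.        ,  0.        ,  0.        ]), 'T': array([[ 0.7710827 ,  0.3159057 , -0.55284271, -0.00681548],
       [-0.63669891,  0.39178399, -0.66416851, -0.65585626],
       [ 0.0067803 ,  0.86412319,  0.50323467,  0.58777063],
       [ 0.        ,  0.        ,  0.        ,  1.        ]])}
wrist {'fov_y': 67.37399998430473, 'cx': 315.51641286854766, 'cy': 198.82097123394797, 'dist_coeffs': array([-0.05299699,  0.        ,  0.        ,  0.        ,  0.        ]), 'T': array([[ 0.38366739, -0.87423961, -0.29749697,  0.20121362],
       [ 0.92346835,  0.36239042,  0.12601347,  0.7014033 ],
       [-0.00235592, -0.32307629,  0.94636999,  0.3714609 ],
       [ 0.        ,  0.        ,  0.        ,  1.        ]])}
```

View pics/top0.png

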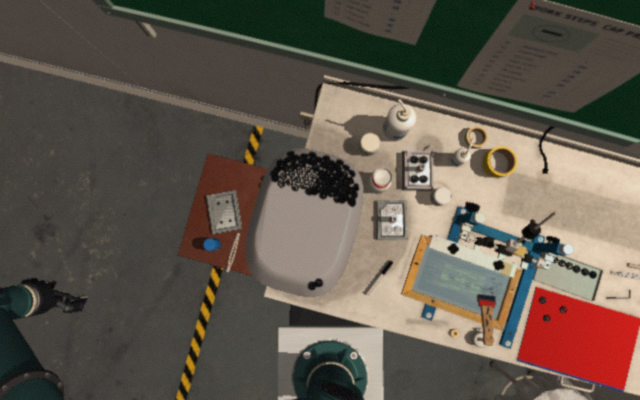

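View pics/scene0.png

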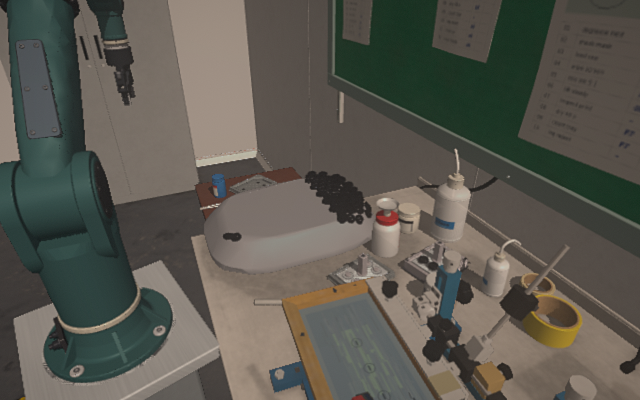

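The top view shows a full carrier at about (417,170), a second station at (391,219) and a third on the side stand at (224,212). The pump is at (381,180), with pots at (370,143), (442,196) and the blue-lidded one at (210,243). I'll zoom in on these.

```bash
cat > h.py <<'E'
from station import *
import cv2,numpy as np
def K(p,h=400):
    f=h/2/np.tan(np.radians(p['fov_y']/2)); return np.array([[f,0,p['cx']],[0,f,p['cy']],[0,0,1.]])
def pix2w(p,uv,z):
    uv=np.array(uv,float).reshape(-1,1,2)
    n=cv2.undistortPoints(uv,K(p),p['dist_coeffs']).reshape(-1,2)
    d=np.c_[n[:,0],-n[:,1],-np.ones(len(n))]@p['T'][:3,:3].T
    o=p['T'][:3,3]; return o+d*((np.broadcast_to(z,len(n))-o[2])/d[:,2])[:,None]
def w2pix(p,X):
    c=(np.atleast_2d(X)-p['T'][:3,3])@p['T'][:3,:3]
    return cv2.projectPoints(c*[1,-1,-1],np.zeros(3),np.zeros(3),K(p),p['dist_coeffs'])[0].reshape(-1,2)
E
python3 - <<'E'
from h import *
im=cv2.imread('pics/top0.png')
a=cv2.resize(im[130:250,345:465],(480,480),interpolation=3)
b=cv2.resize(im[180:260,190:270],(320,320),interpolation=3)
c=np.zeros((480,800,3),np.uint8);c[:,:480]=a;c[:320,480:]=b
cv2.imwrite('pics/c1.png',c)
p=camera_params('top')
print(pix2w(p,[(417,170),(391,219),(224,212),(370,143),(381,180),(442,196),(210,243)],[.03,.03,.015,.06,.133,.055,.066]))
E
```

```text
[[ 0.62519562 -0.26880708  0.03      ]
 [ 0.47492368 -0.186334    0.03      ]
 [ 0.49733917  0.32544213  0.015     ]
 [ 0.70245516 -0.12222178  0.06      ]
 [ 0.57886533 -0.14357322  0.133     ]
 [ 0.542167   -0.33638759  0.055     ]
 [ 0.40198867  0.35283646  0.066     ]]
```

View pics/c1.png

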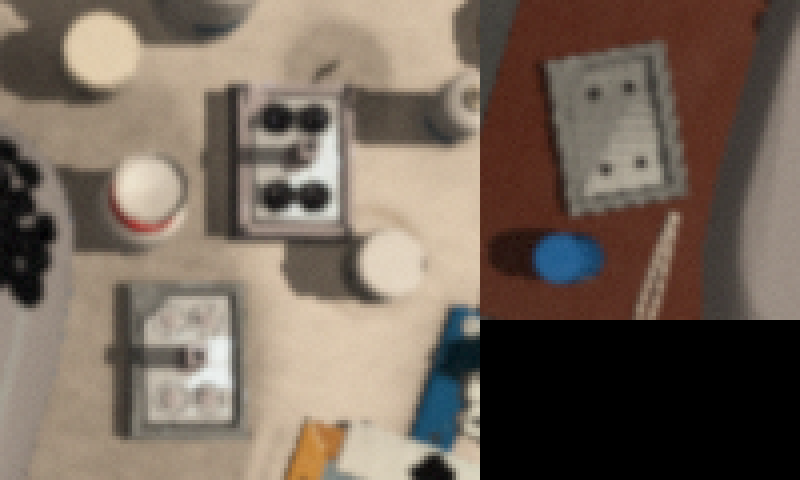

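The empty tray is on the side stand at about (0.497, 0.325). The dock with the full carrier is at about (0.625, -0.269), and the stocked tray at about (0.475, -0.186). I'll go over the side tray first to check which corner is filled.

Emit:
arm_command(
  increments="0 0 0 0 0 -0.098 0;0 0 0 0 0 -0.098 0;0 0 0 0 0 -0.098 0;0 0 0 0 0 -0.098 0;-0.0173 -0.0344 -0.002 0 0 0 0;-0.0173 -0.0344 -0.002 0 0 0 0;-0.0173 -0.0344 -0.002 0 0 0 0;-0.0173 -0.0344 -0.002 0 0 0 0;-0.0173 -0.0344 -0.002 0 0 0 0;-0.0173 -0.0344 -0.002 0 0 0 0;-0.0173 -0.0344 -0.002 0 0 0 0;-0.0173 -0.0344 -0.002 0 0 0 0;-0.0173 -0.0344 -0.002 0 0 0 0;-0.0173 -0.0344 -0.002 0 0 0 0;0 0 0 0 0 0 0;0 0 0 0 0 0 0",
)

```text
time_s: 1.75
position: [0.4507, 0.3246, 0.2513]
orientation: [-0.0, 0.002, 1.0, -0.0]
force: [-1.3, 1.4, 0.6]
grip_width: 1.0
gripper_force: 0.0
```

Run:
```python
from h import *
import pickle
s=observe();print(s['time_s'],s['position'],s['orientation'],s['joint_pos'].round(2) if hasattr(s['joint_pos'],'round') else s['joint_pos'])
p=camera_params('wrist');im=camera('wrist');cv2.imwrite('pics/w1.png',im);pickle.dump(p,open('w1.pkl','wb'))
```

```text
1.75 [0.4507306  0.32455477 0.25128963] [-2.98408115e-05  1.82987583e-03  9.99998325e-01 -3.41672961e-05] [-0.69  0.35 -0.02  1.97  0.01  0.81  0.85]
```

View pics/w1.png

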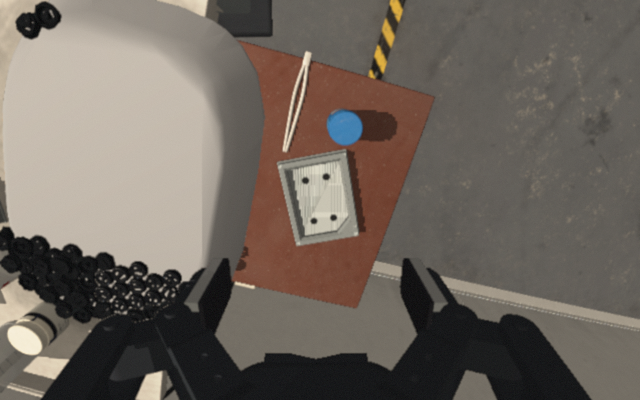

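The wrist view is turned by half a turn, so image down is +x and image right is +y. The tray corners are at about (279,162), (346,151), (357,235) and (297,244), and the filled corner is at lower right, which is +x+y. That means no half turn is needed.

```bash
cat >> h.py <<'E'
def fit(im,p,roi,z,mask):
    x0,y0,x1,y1=roi; m=mask(im[y0:y1,x0:x1].astype(int)).astype(np.uint8)*255
    m=cv2.morphologyEx(m,cv2.MORPH_OPEN,np.ones((3,3)))
    c=max(cv2.findContours(m,0,1)[0],key=cv2.contourArea)
    w=pix2w(p,c.reshape(-1,2)+[x0,y0],z)[:,:2]
    (cx,cy),(a,b),t=cv2.minAreaRect((w*1000).astype(np.float32))
    return cx,cy,a,b,t
E
python3 - <<'E'
from h import *
import pickle
im=cv2.imread('pics/w1.png');p=pickle.load(open('w1.pkl','rb'))
print(fit(im,p,(265,146,372,256),.015,lambda a:(a[...,2]-a[...,0]<25)&(a[...,1]>75)))
w=pix2w(p,[(279,162),(346,151),(357,235),(297,244)],.015);print(w,w.mean(0),np.linalg.norm(np.diff(w,axis=0),axis=1))
E
```

```text
(498.14404296875, 329.6866149902344, 121.23222351074219, 89.29910278320312, 10.287049293518066)
[[0.44710944 0.27788258 0.015     ]
 [0.43340467 0.3631189  0.015     ]
 [0.55040732 0.38168249 0.015     ]
 [0.56391648 0.29801069 0.015     ]] [0.49870948 0.33017367 0.015     ] [0.08633105 0.11846614 0.08475533]
```

Side tray: centre about (0.498, 0.330), yaw about +10°, and its size agrees with the data. Next, over the dock.

Emit:
arm_command(
  increments="-0.007 -0.037 0 0 0 0 0;-0.007 -0.037 0 0 0 0 0;-0.007 -0.037 0 0 0 0 0;-0.007 -0.037 0 0 0 0 0;-0.007 -0.037 0 0 0 0 0;-0.007 -0.037 0 0 0 0 0;-0.007 -0.037 0 0 0 0 0;-0.007 -0.037 0 0 0 0 0;-0.007 -0.037 0 0 0 0 0;-0.007 -0.037 0 0 0 0 0;-0.007 -0.037 0 0 0 0 0;-0.007 -0.037 0 0 0 0 0;-0.007 -0.037 0 0 0 0 0;-0.007 -0.037 0 0 0 0 0;-0.007 -0.037 0 0 0 0 0;-0.007 -0.037 0 0 0 0 0;0 0 0 0 0 0 0;0 0 0 0 0 0 0",
)

```text
time_s: 3.6
position: [0.5626, -0.2655, 0.2508]
orientation: [-0.0, 0.0, 1.0, 0.0]
force: [1.1, 0.6, -1.1]
grip_width: 1.002
gripper_force: 0.0
```

Run:
```python
from h import *
import pickle
s=observe();print(s['time_s'],s['position'],s['orientation'])
p=camera_params('wrist');im=camera('wrist');cv2.imwrite('pics/w2.png',im);pickle.dump(p,open('w2.pkl','wb'))
```

```text
3.6 [ 0.56262342 -0.26551484  0.25078169] [-1.27539855e-04  4.20750808e-05  9.99999875e-01  4.81731868e-04]
```

View pics/w2.png

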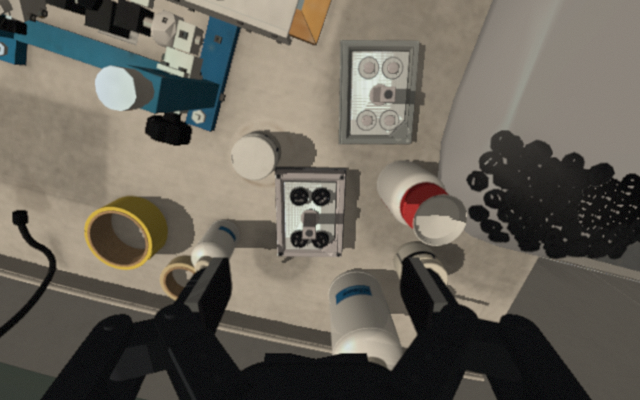

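The dock spans about (280,175) to (345,253) and its post leans down to (309,235). The stocked tray spans (342,42) to (417,140), with its post at about (389,94). I'll zoom in on both.

Run:
```python
from h import *
import pickle
im=cv2.imread('pics/w2.png')
f=lambda x,y:cv2.resize(im[y:y+120,x:x+100],(400,480),interpolation=cv2.INTER_CUBIC)
cv2.imwrite('pics/c2.png',np.hstack([f(262,155),f(330,32)]))
```

```text
(no output)
```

View pics/c2.png

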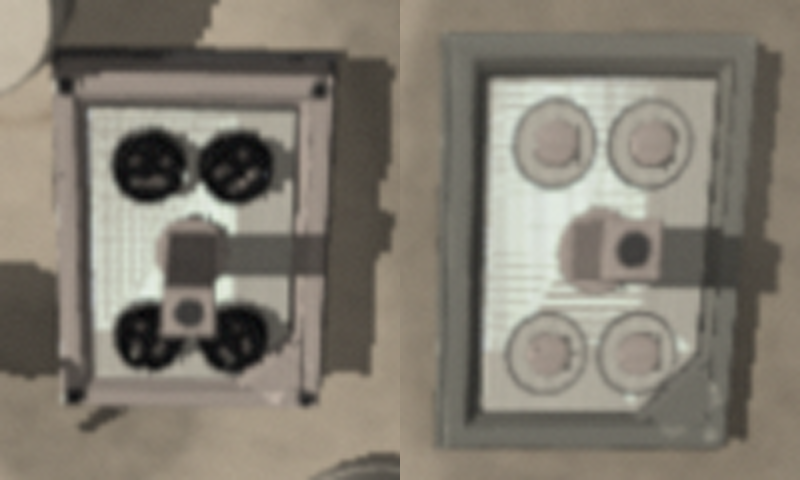

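Run:
```python
from h import *
import pickle
p=pickle.load(open('w2.pkl','rb'))
A=lambda l,z,x,y:pix2w(p,(np.array(l)+.5)/4-.5+[x,y],z)[:,:2]
def rep(n,w): 
    e=np.roll(w,-1,0)-w; print(n,w.round(4).tolist(),'mean',w.mean(0).round(4),'len',np.linalg.norm(e,axis=1).round(4),'ang',(np.degrees(np.arctan2(e[:,1],e[:,0]))%90).round(1))
rep('dock screws',A([(66,85),(320,90),(307,400),(75,396)],.026,262,155))
rep('dock plate',A([(88,108),(296,110),(93,375)],.026,262,155))
print('dock post',A([(189,312)],.074,262,155))
rep('tray rim',A([(44,33),(357,37),(326,447),(37,446)],.015,330,32))
rep('tray plate',A([(88,77),(316,77),(82,410)],.015,330,32))
print('tray post',A([(232,250)],.063,330,32))
```

```text
dock screws [[0.5744, -0.3123], [0.5762, -0.2324], [0.6863, -0.2339], [0.6847, -0.3138]] mean [ 0.6304 -0.2731] len [0.0799 0.1102 0.08   0.1103] ang [88.8 89.2 88.8 89.2]
dock plate [[0.5819, -0.3057], [0.5827, -0.2399], [0.6766, -0.3073]] mean [ 0.6137 -0.2843] len [0.0658 0.1156 0.0946] ang [89.3 54.3 89. ]
dock post [[ 0.63021821 -0.27314479]]
tray rim [[0.4174, -0.2365], [0.4174, -0.1465], [0.5352, -0.145], [0.5351, -0.236]] mean [ 0.4763 -0.191 ] len [0.09   0.1178 0.091  0.1178] ang [89.9  0.8 90.   0.2]
tray plate [[0.4289, -0.2236], [0.4283, -0.1576], [0.524, -0.2223]] mean [ 0.4604 -0.2012] len [0.066  0.1155 0.0951] ang [ 0.6 55.9  0.8]
tray post [[ 0.47690802 -0.18989619]]
```

The measurements agree with each other and with the sizes given:
- **Dock:** centre (0.6303, -0.2731), yaw -1°.
- **Stocked tray:** centre (0.4769, -0.190), yaw about +0.6°.

Next I'll move above the post and stop partway down.

Emit:
arm_command(
  increments="-0.017 -0.0019 0 0 0 0.0175 0;-0.017 -0.0019 0 0 0 0 0;-0.017 -0.0019 0 0 0 0 0;-0.017 -0.0019 0 0 0 0 0;0 0 0.025 0 0 0 0;0 0 0.03 0 0 0 0;0 0 0.03 0 0 0 0;0 0 0.03 0 0 0 0;0 0 0.02 0 0 0 0;0 0 0 0 0 0 0;0 0 0 0 0 0 0",
)

```text
time_s: 4.75
position: [0.6303, -0.2727, 0.1164]
orientation: [-0.0, 0.008, 1.0, 0.001]
force: [0.5, 0.3, 0.7]
grip_width: 1.002
gripper_force: 0.0
```

Run:
```python
from h import *
s=observe();print(s['time_s'],s['position'],s['orientation'],s['force'],s['joint_pos'])
p=camera_params('wrist');im=camera('wrist');cv2.imwrite('pics/w3.png',im)
import pickle;pickle.dump(p,open('w3.pkl','wb'))
print(w2pix(p,[(.6303,-.2731,.074)]))
```

```text
4.75 [ 0.63033929 -0.27267837  0.11641802] [-7.76433236e-05  7.69546844e-03  9.99970199e-01  6.11718970e-04] [0.54055281 0.32143103 0.68139438] [ 0.26885408  0.67600654  0.11181091  1.7792355  -0.11121846  0.69301529
  1.99736962]
[[314.76257467 226.79219876]]
```

View pics/w3.png

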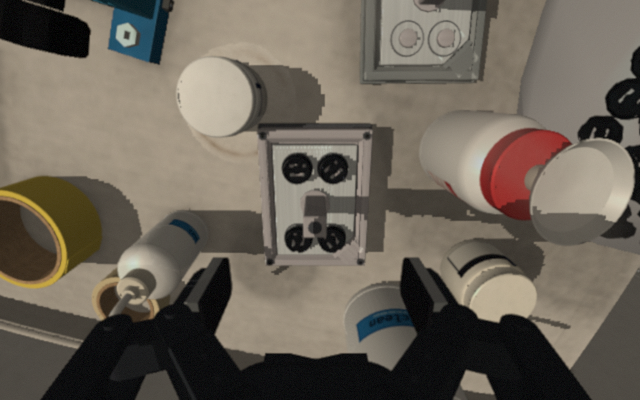

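The post top is seen at (315,228), against a predicted (314.8,226.8). I'll descend and grip.

Emit:
arm_command(
  increments="0 0 0.025 0 0 0 0;0 0 0.025 0 0 0 0;0 0 0.02 0 0 0 0;0 0 0.01 0 0 0 0;0 0 0 0 0 0 120;0 0 0 0 0 0 200;0 0 0 0 0 0 255;0 0 0 0 0 0 255;0 0 0 0 0 0 255;0 0 0 0 0 0 255;0 0 0 0 0 0 255;0 0 0 0 0 0 255",
)

```text
time_s: 6.0
position: [0.6303, -0.2749, 0.0374]
orientation: [0.001, 0.009, 1.0, -0.0]
force: [-0.7, 2.0, 5.2]
grip_width: 0.18
gripper_force: 59.4
```

Gripped: width 15 mm, 59 N. Now I'll lift straight up.

Emit:
arm_command(
  increments="0 0 -0.004 0 0 0 255;0 0 -0.008 0 0 0 255;0 0 -0.015 0 0 0 255;0 0 -0.025 0 0 0 255;0 0 -0.03 0 0 0 255;0 0 -0.03 0 0 0 255;0 0 -0.03 0 0 0 255;0 0 -0.03 0 0 0 255;0 0 -0.025 0 0 0 255;0 0 -0.015 0 0 0 255;0 0 -0.008 0 0 0 255;0 0 0 0 0 0 255;0 0 0 0 0 0 255",
)

```text
time_s: 7.3
position: [0.6288, -0.2745, 0.255]
orientation: [-0.001, 0.009, 1.0, 0.0]
force: [-0.1, 0.6, -3.0]
grip_width: 0.181
gripper_force: 58.5
```

Run:
```python
from h import *
s=observe();print(s['time_s'],s['position'],s['orientation'],s['force'],s['wrist_torque'],s['joint_pos'].round(3))
p=camera_params('wrist');im=camera('wrist');cv2.imwrite('pics/w4.png',im)
import pickle;pickle.dump(p,open('w4.pkl','wb'))
cv2.imwrite('pics/c4.png',np.hstack([cv2.resize(im[150:350,220:420],(400,400),interpolation=3),cv2.resize(cv2.imread('pics/w1.png')[146:256,265:375],(400,400),interpolation=cv2.INTER_CUBIC)]))
t=s['position'];print('bias-check: post top pred',w2pix(p,[t+[0,0,.074-.0374]]))
```

```text
7.3 [ 0.62880616 -0.27452249  0.25502276] [-1.15634491e-03  9.09917355e-03  9.99957831e-01  4.52398093e-04] [-0.06984087  0.5969402  -2.9747626 ] [0.02448549 0.00082532 0.06591099] [ 0.25   0.522  0.142  1.684 -0.087  0.945  1.978]
bias-check: post top pred [[315.55755878 303.58754446]]
```

View pics/c4.png

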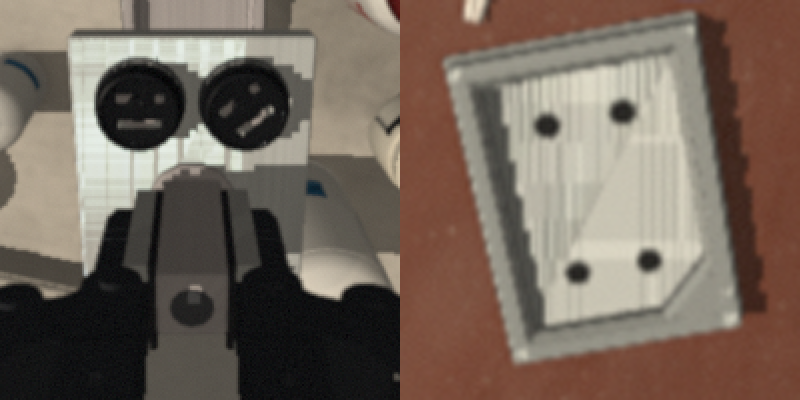

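The carrier is held level, and the post hole at (316,303.5) matches the prediction of (315.6,303.6). The right-hand panel gives the tray corners more precisely.

Run:
```python
from h import *
import pickle
p=pickle.load(open('w1.pkl','rb'));k=110/400
A=lambda l,z:pix2w(p,(np.array(l)+.5)*k-.5+[265,146],z)[:,:2]
for n,l,z in(('rim',[(46,60),(294,14),(338,325),(119,360)],.015),('holes',[(147,125),(223,111),(249,260),(178,272)],.005)):
    w=A(l,z);e=np.roll(w,-1,0)-w;print(n,w.mean(0).round(4),np.linalg.norm(e,axis=1).round(4),(np.degrees(np.arctan2(e[:,1],e[:,0]))%90).round(1))
p=pickle.load(open('w3.pkl','rb'))
print(pix2w(p,[(262,133),(368,134),(361,262),(269,260)],.026).mean(0))
# plate front edge in w4: corner TL,TR crop -> world, underside z=TCP-.0214; top z +.010
p=pickle.load(open('w4.pkl','rb'))
print(pix2w(p,[(220+69/2,150+35/2),(220+314/2,150+35/2)],.255-.0214+.010))
```

```text
rim [0.4985 0.3298] [0.0882 0.1206 0.0852 0.1198] [10.3  9.6  9.8 11. ]
holes [0.5006 0.3297] [0.0284 0.0598 0.0277 0.0596] [10.5 10.  10.1 10.6]
[ 0.62955994 -0.27290827  0.026     ]
[[ 0.58061209 -0.30535823  0.2436    ]
 [ 0.58185271 -0.24155696  0.2436    ]]
```

Emit:
arm_command(
  increments="0.0037 0.0158 0 0 0 0 255;0.0074 0.0317 0 0 0 0 255;0.0074 0.0317 0 0 0 0 255;0.0074 0.0317 0 0 0 0 255;0.0074 0.0317 0 0 0 0 255;0.0074 0.0317 0 0 0 0 255;0.0074 0.0317 0 0 0 0 255;0.0074 0.0317 0 0 0 0 255;0.0074 0.0317 0 0 0 0 255;0.0074 0.0317 0 0 0 0 255;0.0074 0.0317 0 0 0 0 255;0.0074 0.0317 0 0 0 0 255;0.0074 0.0317 0 0 0 0 255;0.0074 0.0317 0 0 0 0 255;0.0074 0.0317 0 0 0 0 255;0.0074 0.0317 0 0 0 0 255;0.0074 0.0317 0 0 0 0 255;0.0074 0.0317 0 0 0 0 255;0.0074 0.0317 0 0 0 0 255;0.0037 0.0158 0 0 0 0 255",
)

```text
time_s: 9.35
position: [0.4971, 0.3341, 0.2556]
orientation: [-0.001, 0.006, 1.0, 0.001]
force: [0.2, -0.2, -2.6]
grip_width: 0.177
gripper_force: 58.8
```

Emit:
arm_command(
  increments="0 0 0 0 0 -0.049 255;0 0 0 0 0 -0.049 255;0 0 0 0 0 -0.049 255;0 0 0 0 0 -0.049 255;0 0 0 0 0 0 255;0 0 0 0 0 0 255;0 0 0 0 0 0 255",
)

```text
time_s: 10.05
position: [0.4999, 0.3293, 0.2561]
orientation: [-0.0, -0.088, 0.996, -0.0]
force: [0.5, -0.6, -3.5]
grip_width: 0.179
gripper_force: 58.8
```

```bash
cat >> h.py <<'E'
from scipy.spatial.transform import Rotation as R
def go(x,y,z,yaw):
    s=observe();q=s['orientation'];r=R.from_quat([q[1],q[2],q[3],q[0]])
    tgt=R.from_euler('z',yaw,degrees=True)*R.from_matrix(np.diag([-1.,1,-1]))
    rv=(r.inv()*tgt).as_rotvec()
    d=np.array([x,y,z])-s['position']
    print('t',round(s['time_s'],2),s['position'].round(4),'yaw',np.degrees(np.arctan2(-r.as_matrix()[0,1],r.as_matrix()[1,1])).round(2),'f',s['force'].round(1))
    print('d in tool now',r.inv().apply(d).round(4),'after turn',tgt.inv().apply(d).round(4),'rv',rv.round(4))
E
python3 -c "
from h import *
go(.499,.3298,.15,10.2)"
```

```text
t 10.05 [0.4999 0.3293 0.2561] yaw 10.13 f [ 0.5 -0.6 -3.5]
d in tool now [0.0007 0.0007 0.1061] after turn [0.0008 0.0006 0.1061] rv [-0.0005 -0.0005 -0.0013]
```

Emit:
arm_command(
  increments="0.0007 0.0007 0.015 0 0 0 255;0 0 0.025 0 0 0 255;0 0 0.03 0 0 0 255;0 0 0.03 0 0 0 255;0 0 0.03 0 0 0 255;0 0 0.03 0 0 0 255;0 0 0.02 0 0 0 255;0 0 0.015 0 0 0 255;0 0 0 0 0 0 255;0 0 0 0 0 0 255",
)

```text
time_s: 11.05
position: [0.4998, 0.3306, 0.0617]
orientation: [0.0, -0.089, 0.996, 0.0]
force: [1.0, 0.1, -2.6]
grip_width: 0.179
gripper_force: 58.8
```

Run:
```python
from h import *
go(.499,.3298,.0264,10.2)
p=camera_params('wrist');im=camera('wrist');cv2.imwrite('pics/w5.png',im)
import pickle;pickle.dump(p,open('w5.pkl','wb'))
cv2.imwrite('pics/c5.png',cv2.resize(im[100:350,180:480],(780,650))[:600])
```

```text
t 11.05 [0.4998 0.3306 0.0617] yaw 10.18 f [ 1.   0.1 -2.6]
d in tool now [ 0.0009 -0.0007  0.0353] after turn [ 0.0009 -0.0007  0.0353] rv [ 0.0003  0.0008 -0.0004]
```

View pics/c5.png

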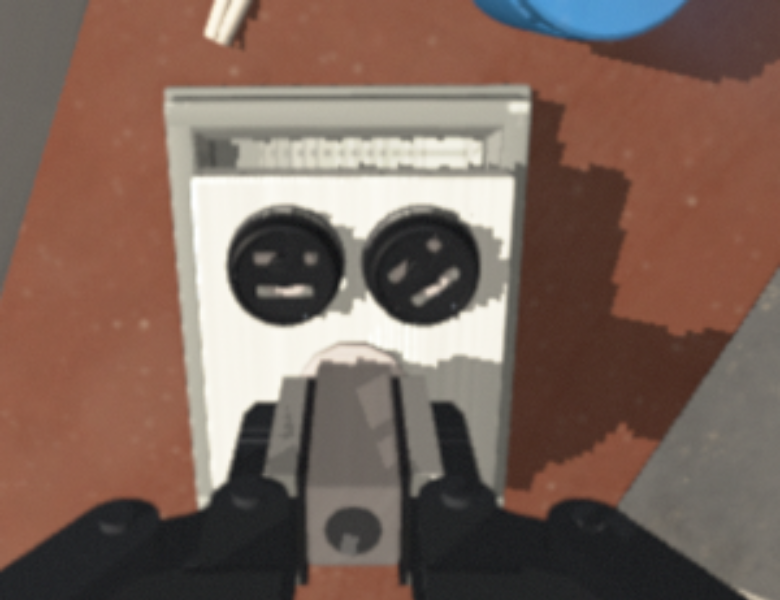

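Run:
```python
from h import *
import pickle
p=pickle.load(open('w5.pkl','rb'))
A=lambda l,z:pix2w(p,(np.array(l)+.5)/2.6-.5+[180,100],z)[:,:2]
c,s=np.cos(np.radians(10.2)),np.sin(np.radians(10.2))
L=lambda w:(w-[.4998,.3306])@np.array([[c,-s],[s,c]])
print('rim local',L(A([(169,98),(529,98)],.015)),'bevel outer near edge',L(A([(192,131),(500,131)],.015)))
print('plate local',L(A([(192,177),(515,177)],.0503)))
```

```text
rim local [[-0.05874947 -0.04404387]
 [-0.05860549  0.04199074]] bevel outer near edge [[-0.05079954 -0.03903253]
 [-0.0506706   0.03547507]]
plate local [[-0.04753369 -0.03231498]
 [-0.0474313   0.03233844]]
```

The plate is centred on the tool and about 1 mm off in y against the rim. I'll correct that and descend slowly.

Emit:
arm_command(
  increments="0.0003 -0.0009 0.008 0 0 0 255;0 0 0.008 0 0 0 255;0 0 0.006 0 0 0 255;0 0 0.004 0 0 0 255;0 0 0.003 0 0 0 255;0 0 0 0 0 0 255",
)

```text
time_s: 11.7
position: [0.4992, 0.3293, 0.032]
orientation: [-0.0, -0.089, 0.996, -0.0]
force: [0.6, 0.0, -2.8]
grip_width: 0.18
gripper_force: 58.9
```

Emit:
arm_command(
  increments="0 0 0.002 0 0 0 255;0 0 0.002 0 0 0 255;0 0 0.001 0 0 0 255;0 0 0 0 0 0 255",
)

```text
time_s: 12.1
position: [0.4992, 0.3293, 0.0272]
orientation: [0.0, -0.089, 0.996, -0.0]
force: [0.7, -0.4, -2.1]
grip_width: 0.183
gripper_force: 58.9
```

Emit:
arm_command(
  increments="0 0 0.001 0 0 0 255;0 0 0.001 0 0 0 255;0 0 0 0 0 0 255",
)

```text
time_s: 12.4
position: [0.4991, 0.3294, 0.0264]
orientation: [0.0, -0.089, 0.996, 0.0]
force: [-1.9, -0.8, 5.5]
grip_width: 0.173
gripper_force: 60.1
```

Contact at exactly the expected height, so the carrier is seated. I'll release and rise.

Emit:
arm_command(
  increments="0 0 0 0 0 0 190;0 0 0 0 0 0 150;0 0 0 0 0 0 130;0 0 0 0 0 0 130;0 0 0 0 0 0 130;0 0 -0.01 0 0 0 130;0 0 -0.02 0 0 0 130;0 0 -0.03 0 0 0 130;0 0 -0.04 0 0 0 130;0 0 -0.04 0 0 0 100;0 0 -0.04 0 0 0 0;0 0 -0.03 0 0 0 0;0 0 0 0 0 0 0",
)

```text
time_s: 13.7
position: [0.5018, 0.3312, 0.2411]
orientation: [0.005, -0.089, 0.996, 0.003]
force: [0.3, 0.6, 0.2]
grip_width: 1.003
gripper_force: 0.0
```

Run:
```python
from h import *
go(.477,-.190,.15,.6)
p=camera_params('wrist');im=camera('wrist');cv2.imwrite('pics/w6.png',im)
import pickle;pickle.dump(p,open('w6.pkl','wb'))
print(w2pix(p,[(.4991,.3294,.063)]))
cv2.imwrite('pics/c6.png',cv2.resize(im[150:350,220:420],(500,500),interpolation=cv2.INTER_CUBIC))
```

```text
t 13.7 [0.5018 0.3312 0.2411] yaw 10.17 f [0.3 0.6 0.2]
d in tool now [ 0.1173 -0.509   0.0875] after turn [ 0.0303 -0.5209  0.0911] rv [0.0056 0.0092 0.1669]
[[313.69524352 171.76845255]]
```

View pics/c6.png

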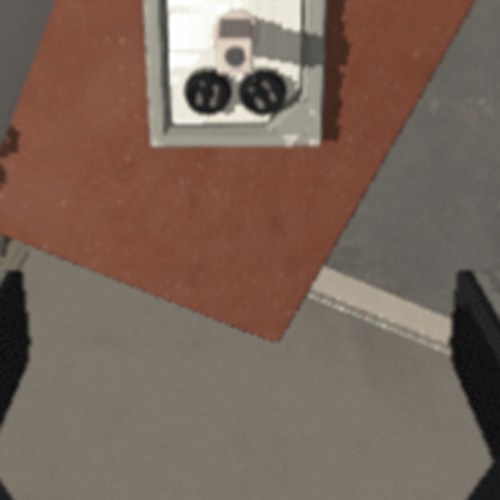

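The full carrier lies flush: the post hole is at (314,172), as predicted. Next, the bare carrier.

Emit:
arm_command(
  increments="0 0 0 0.0028 0.0046 0.056 0;0 0 0 0.0028 0.0046 0.056 0;0 0 0 0 0 0.055 0;0.0018 -0.0306 0 0 0 0 0;0.0018 -0.0306 0 0 0 0 0;0.0018 -0.0306 0 0 0 0 0;0.0018 -0.0306 0 0 0 0 0;0.0018 -0.0306 0 0 0 0 0;0.0018 -0.0306 0 0 0 0 0;0.0018 -0.0306 0 0 0 0 0;0.0018 -0.0306 0 0 0 0 0;0.0018 -0.0306 0 0 0 0 0;0.0018 -0.0306 0 0 0 0 0;0.0018 -0.0306 0 0 0 0 0;0.0018 -0.0306 0 0 0 0 0;0.0018 -0.0306 0 0 0 0 0;0.0018 -0.0306 0 0 0 0 0;0.0018 -0.0306 0 0 0 0 0;0.0018 -0.0306 0 0 0 0 0;0.0018 -0.0306 0 0 0 0 0",
)

```text
time_s: 15.75
position: [0.4728, -0.192, 0.2378]
orientation: [-0.006, -0.005, 1.0, -0.003]
force: [1.3, 1.1, -0.0]
grip_width: 1.003
gripper_force: 0.0
```

Emit:
arm_command(
  increments="0 0 0 0 0 0 0;0 0 0 0 0 0 0",
)

```text
time_s: 15.95
position: [0.473, -0.1913, 0.238]
orientation: [-0.005, -0.004, 1.0, -0.003]
force: [0.6, 0.8, 0.7]
grip_width: 1.0
gripper_force: 0.0
```

Run:
```python
from h import *
go(.477,-.190,.13,.6)
```

```text
t 15.95 [ 0.473  -0.1913  0.238 ] yaw 0.51 f [0.6 0.8 0.7]
d in tool now [-0.0052  0.0019  0.1079] after turn [-0.004   0.0013  0.108 ] rv [-0.0057 -0.011  -0.0017]
```

Emit:
arm_command(
  increments="0 0 0 -0.0057 -0.011 -0.0017 0;-0.004 0.0013 0.015 0 0 0 0;0 0 0.03 0 0 0 0;0 0 0.03 0 0 0 0;0 0 0.025 0 0 0 0;0 0 0.008 0 0 0 0;0 0 0 0 0 0 0;0 0 0 0 0 0 0",
)

```text
time_s: 16.75
position: [0.4791, -0.1896, 0.1317]
orientation: [0.002, -0.007, 1.0, -0.0]
force: [1.1, 0.3, 0.6]
grip_width: 0.998
gripper_force: 0.0
```

Run:
```python
from h import *
go(.477,-.190,.0255,.6)
p=camera_params('wrist');im=camera('wrist');cv2.imwrite('pics/w7.png',im)
import pickle;pickle.dump(p,open('w7.pkl','wb'))
u=w2pix(p,[(.477,-.190,.063)])[0];print(u)
# dark hole blob on post top
x,y=u.round().astype(int);g=cv2.cvtColor(im,6)[y-12:y+13,x-12:x+13].astype(int)
print(g[::2,::2])
```

```text
t 16.75 [ 0.4791 -0.1896  0.1317] yaw 0.76 f [1.1 0.3 0.6]
d in tool now [ 0.0025 -0.0003  0.1062] after turn [ 0.0021 -0.0004  0.1062] rv [-0.001   0.0037  0.0029]
[315.03786167 209.54558474]
[[187 151  90  77  85  87  83  83  83  84  81  69  70]
 [199 170 133 128 129 131 128 128 130 129 129 114 134]
 [216 183 136 133 137 130 127 128 132 135 137 112 164]
 [194 167 139 135 128  82  65  62  84 128 135 110 144]
 [193 170 141 134  83  57  56  55  54  83 134 108 142]
 [151 152 142 126  59  57  56  55  56  60 126 108 123]
 [135 127 142 128  63  56  57  56  55  64 125 107 121]
 [150 144 140 134  95  56  54  55  54  96 131 108 142]
 [132 142 141 139 133 103  84  90 108 128 132 108 138]
 [ 98 109 138 135 138 133 132 131 130 130 132 108 105]
 [130 109  88 139 144 111 142 133 131 137 139 120 132]
 [135 132  84 112 124 111 147 131 141 150 149 154 137]
 [132 131  98 126 136 109 149 138 138 149 153 141 139]]
```

Emit:
arm_command(
  increments="0.0028 0.0002 0.02 -0.001 0.0037 0.003 0;0 0 0.025 0 0 0 0;0 0 0.025 0 0 0 0;0 0 0.02 0 0 0 0;0 0 0.011 0 0 0 0;0 0 0.005 0 0 0 0;0 0 0 0 0 0 120;0 0 0 0 0 0 200;0 0 0 0 0 0 255;0 0 0 0 0 0 255;0 0 0 0 0 0 255;0 0 0 0 0 0 255;0 0 0 0 0 0 255;0 0 0 0 0 0 255",
)

```text
time_s: 18.2
position: [0.4759, -0.1898, 0.0256]
orientation: [-0.0, -0.005, 1.0, -0.0]
force: [-0.9, 0.6, 5.9]
grip_width: 0.178
gripper_force: 59.0
```

Run:
```python
from h import *
go(.477,-.190,.0255,.6)
```

```text
t 18.2 [ 0.4759 -0.1898  0.0256] yaw 0.55 f [-0.9  0.6  5.9]
d in tool now [-0.0011 -0.0002  0.0001] after turn [-0.0011 -0.0002  0.0001] rv [-0.     -0.0004 -0.0009]
```

Emit:
arm_command(
  increments="0 0 -0.004 0 0 0 255;0 0 -0.008 0 0 0 255;0 0 -0.015 0 0 0 255;0 0 -0.025 0 0 0 255;0 0 -0.03 0 0 0 255;0 0 -0.03 0 0 0 255;0 0 -0.03 0 0 0 255;0 0 -0.03 0 0 0 255;0 0 -0.02 0 0 0 255;0 0 -0.01 0 0 0 255;0 0 0 0 0 0 255;0 0 0 0 0 0 255",
)

```text
time_s: 19.4
position: [0.4749, -0.1894, 0.2262]
orientation: [-0.001, -0.005, 1.0, 0.0]
force: [0.2, -0.2, -2.8]
grip_width: 0.178
gripper_force: 58.8
```

Run:
```python
from h import *
go(.6299,-.2735,.10,-1.0)
```

```text
t 19.4 [ 0.4749 -0.1894  0.2262] yaw 0.55 f [ 0.2 -0.2 -2.8]
d in tool now [-0.1546 -0.0857  0.1257] after turn [-0.1565 -0.0814  0.1262] rv [ 0.0007 -0.0029  0.027 ]
```

Emit:
arm_command(
  increments="0 0 0 0 0 0.027 255;-0.0112 -0.0058 0 0 0 0 255;-0.0224 -0.0116 0 0 0 0 255;-0.0224 -0.0116 0 0 0 0 255;-0.0224 -0.0116 0 0 0 0 255;-0.0224 -0.0116 0 0 0 0 255;-0.0224 -0.0116 0 0 0 0 255;-0.0224 -0.0116 0 0 0 0 255;-0.0112 -0.0058 0 0 0 0 255;0 0 0 0 0 0 255;0 0 0 0 0 0 255;0 0 0 0 0 0 255",
)

```text
time_s: 20.6
position: [0.6297, -0.2729, 0.2263]
orientation: [-0.002, 0.009, 1.0, 0.001]
force: [-0.1, -0.7, -2.5]
grip_width: 0.176
gripper_force: 58.7
```

Run:
```python
from h import *
go(.6300,-.2735,.07,-1.0)
```

```text
t 20.6 [ 0.6297 -0.2729  0.2263] yaw -1.0 f [-0.1 -0.7 -2.5]
d in tool now [-0.0008 -0.0007  0.1563] after turn [-0.0003 -0.0006  0.1563] rv [ 0.0012 -0.0033 -0.    ]
```

Emit:
arm_command(
  increments="-0.0003 -0.0006 0.015 0.001 -0.003 0 255;0 0 0.025 0 0 0 255;0 0 0.03 0 0 0 255;0 0 0.03 0 0 0 255;0 0 0.03 0 0 0 255;0 0 0.02 0 0 0 255;0 0 0.012 0 0 0 255;0 0 0 0 0 0 255;0 0 0 0 0 0 255",
)

```text
time_s: 21.5
position: [0.6321, -0.2746, 0.0657]
orientation: [0.001, 0.009, 1.0, -0.001]
force: [0.5, -0.3, -2.7]
grip_width: 0.177
gripper_force: 58.7
```

Run:
```python
from h import *
go(.6300,-.2735,.0366,-1.0)
```

```text
t 21.5 [ 0.6321 -0.2746  0.0657] yaw -1.0 f [ 0.5 -0.3 -2.7]
d in tool now [0.0022 0.0011 0.0291] after turn [0.0021 0.001  0.0291] rv [-0.0013  0.0029 -0.    ]
```

Emit:
arm_command(
  increments="0.0021 0.001 0.004 0 0 0 255;0 0 0.005 0 0 0 255;0 0 0.003 0 0 0 255;0 0 0 0 0 0 255;0 0 0 0 0 0 255",
)

```text
time_s: 22.0
position: [0.6296, -0.2734, 0.0528]
orientation: [0.001, 0.009, 1.0, -0.0]
force: [0.8, -0.1, -3.0]
grip_width: 0.18
gripper_force: 58.7
```

Run:
```python
from h import *
go(.6300,-.2735,.0366,-1.0)
```

```text
t 22.0 [ 0.6296 -0.2734  0.0528] yaw -1.01 f [ 0.8 -0.1 -3. ]
d in tool now [-0.0003 -0.      0.0162] after turn [-0.0004 -0.0001  0.0162] rv [-0.0009  0.0018 -0.0001]
```

Emit:
arm_command(
  increments="0 0 0.003 0 0 0 255;0 0 0.003 0 0 0 255;0 0 0.002 0 0 0 255;0 0 0.002 0 0 0 255;0 0 0 0 0 0 255",
)

```text
time_s: 22.5
position: [0.6293, -0.2733, 0.0423]
orientation: [0.001, 0.009, 1.0, -0.0]
force: [0.0, -0.0, -3.2]
grip_width: 0.182
gripper_force: 58.7
```

Emit:
arm_command(
  increments="0 0 0.002 0 0 0 255;0 0 0.002 0 0 0 255;0 0 0 0 0 0 255",
)

```text
time_s: 22.8
position: [0.6294, -0.2733, 0.0385]
orientation: [0.001, 0.009, 1.0, -0.0]
force: [-0.3, 0.4, -3.1]
grip_width: 0.176
gripper_force: 58.7
```

Emit:
arm_command(
  increments="0 0 0.001 0 0 0 255;0 0 0.001 0 0 0 255;0 0 0.001 0 0 0 255;0 0 0 0 0 0 255",
)

```text
time_s: 23.2
position: [0.6298, -0.2735, 0.0367]
orientation: [0.001, 0.009, 1.0, -0.0]
force: [-1.0, 0.7, 2.5]
grip_width: 0.18
gripper_force: 59.6
```

Seated at the expected 0.0367. I'll release and rise.

Emit:
arm_command(
  increments="0 0 0 0 0 0 190;0 0 0 0 0 0 150;0 0 0 0 0 0 120;0 0 0 0 0 0 120;0 0 0 0 0 0 120;0 0 -0.01 0 0 0 120;0 0 -0.02 0 0 0 120;0 0 -0.03 0 0 0 120;0 0 -0.04 0 0 0 120;0 0 -0.04 0 0 0 120;0 0 -0.03 0 0 0 120;0 0 -0.02 0 0 0 120;0 0 0 0 0 0 120;0 0 0 0 0 0 120",
)

```text
time_s: 24.6
position: [0.6292, -0.2732, 0.2264]
orientation: [0.001, 0.009, 1.0, -0.001]
force: [-1.0, 0.6, -0.0]
grip_width: 0.53
gripper_force: 0.0
```

Run:
```python
from h import *
go(.63,-.2735,.25,-1)
p=camera_params('wrist');im=camera('wrist');cv2.imwrite('pics/w8.png',im)
def hole(X):
    u=w2pix(p,[X])[0];x,y=u.round().astype(int);g=cv2.cvtColor(im,6)[y-9:y+10,x-9:x+10]
    m=(g<85).astype(np.uint8);n,l,st,c=cv2.connectedComponentsWithStats(m);k=l[9,9];print(u,c[k]+[x-9,y-9],st[k],pix2w(p,[c[k]+[x-9,y-9]],X[2]))
    print(g[::2,::2])
hole((.6298,-.2735,.074))
```

```text
t 24.6 [ 0.6292 -0.2732  0.2264] yaw -1.01 f [-1.   0.6 -0. ]
d in tool now [-0.0009 -0.0003 -0.0236] after turn [-0.0008 -0.0003 -0.0236] rv [-0.0011  0.0026 -0.0001]
[315.35285611 182.52745176] [315.46938776 183.02040816] [ 6  5  8  8 49] [[ 0.63032202 -0.27339143  0.074     ]]
[[148 112  64  62  64  65  63  61  61  70]
 [152 128 117 118 117 118 119 118 107  69]
 [154 149 137 139 128 121 135 141 122  87]
 [156 151 140 114  69  61  83 131 121 142]
 [156 154 137  71  59  56  55 101 122 148]
 [156 152 133  70  58  58  57 103 121 146]
 [123 145 140 104  68  61  83 131 118 115]
 [143 140 140 138 127 121 130 134 120 126]
 [153 151 127 106 129 129 128 126 144 153]
 [109 125 135 134 142 155 113 152 154 137]]
```

The bare carrier's post is where it should be at seated height (0.6303, -0.2734), and the gripper is clear of everything. I'll hand in the job.

```bash
python3 -c "
from station import *
print(finish_job())"
```

```text
the job is handed in; nothing more can be done
None
```

The job is handed in at about 24.7 s, with the full carrier seated in the side-stand tray and the bare carrier seated in the dock; both touched down at the expected height, but the hand-in returned no verdict.

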